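# Cap the punch tubes

## Task

Three metal punch tubes of slightly different widths stand in the rack, and the two look-alike wooden caps each fit only one of them. First take the wooden slicker off the tops of the tubes and lay it flat in the green tool tray; then find by trial which tube each cap belongs to and leave both caps upright and fully home on their tubes (the tube left over has no cap and stays open). Leave the hide weight, thread spool, glue jar and awl where they stand.

Things in the scene. Friction and masses are not known exactly. Their poses are not given: they have to be found in the camera images.
- rack: dark wooden block, fixed, 85 (x) by 270 (y) by 40 high, carrying three upright fixed aluminium tubes in a row along its y axis, 90 apart. Origin under its centre, on the table. All tubes end 95 above the table, with 4 thick walls; their outside diameters are 47, 55 and 63, in any order.
- mouth_left (a point): centre of the open mouth of the rack's +y tube, level with its rim (95 above the table); fixed to the rack, axes as the rack's
- mouth_mid (a point): centre of the open mouth of the middle tube, level with its rim (95 above the table); fixed to the rack, axes as the rack's
- mouth_right (a point): centre of the open mouth of the rack's -y tube, level with its rim (95 above the table); fixed to the rack, axes as the rack's
- cap_a: upright wooden cap, 74 across, round about z, 0.12 kg. Origin: axis, at the bottom. Inner plug z 0-18 (foot bevelled), outer skirt 4-18 (foot bevelled inside), plate 18-24 (its top at 24), then the knob to grip, 28 across with straight sides, 24-56. The tube's wall enters the ring gap between plug and skirt, 2 play: it fits one tube only; which one does not show from outside.
- cap_b: second cap, same look, outer sizes and origin as cap_a, but fits another tube. Either cap, let down on its own tube, slides on freely or with a light push until the plate rests on the rim: origin 18 below the rim. On a wrong tube, wider or narrower, it stops 13 to 18 higher than that.
- slicker: pale beech edge slicker, a straight bar of 200 (x, its length) by 24 (y) by 26 (z), with three dark bands near its +x end. Origin at the centre of its underside. At the start it lies loose across the three tube mouths, about along the row. 0.1 kg.
- slicker_mid (a point): the centre of the slicker's volume, 13 above its origin
- tray: green open tool tray, fixed, empty, 240 (x) by 110 (y) by 30 high outside, walls and floor 5 thick. Origin under its centre, on the table.
- weight: brass hide weight with a knob, 60 diameter, 70 tall, upright; origin under its centre. Bystander.
- spool: orange thread spool, 56 diameter, 72 tall, upright; origin under its centre. Bystander.
- glue: amber glue jar with black lid, 60 diameter, 85 tall; origin under its centre, on the robot's side of the rack. Bystander.
- awl: awl with wooden handle, 140 long, lying along its x; origin beneath it. Bystander.
Mind the look-alikes: they are no part of the job. Leave any purple look-alike of the cap_b alone.

How it is judged:
On the way, in this order (a step that is already met when the one before it is completed fails the run):
1. the slicker lies flat in the tool tray (x of slicker_mid in the frame of tray between -0.05 and 0.05 m and y of slicker_mid in the frame of tray between -0.05 and 0.05 m and height (world z) of slicker_mid below 0.022 m and angle between slicker's own x axis and vertical between 1.45 and 1.69 rad and linear speed of slicker below 0.03 m/s), for 0.2 s.
2. a cap is fully home on its tube ((((horizontal distance between cap_a and mouth_left below 0.005 m or horizontal distance between cap_a and mouth_mid below 0.005 m or horizontal distance between cap_a and mouth_right below 0.005 m) and height (world z) of cap_a below 0.08 m and angle between cap_a's own z axis and vertical below 0.08 rad) or ((horizontal distance between cap_b and mouth_left below 0.005 m or horizontal distance between cap_b and mouth_mid below 0.005 m or horizontal distance between cap_b and mouth_right below 0.005 m) and height (world z) of cap_b below 0.08 m and angle between cap_b's own z axis and vertical below 0.08 rad))), for 0.2 s.
At the end, for the whole second after the job is handed in: Both caps released, at rest, upright (0.08 rad), axis within 5 mm of a mouth centre, origin below 80 mm over the table (77 is fully home); slicker still and flat on the tray floor, its centre below 22 mm and within 50 mm of the tray centre along both tray axes (all of step 1 and (horizontal distance between cap_a and mouth_left below 0.005 m or horizontal distance between cap_a and mouth_mid below 0.005 m or horizontal distance between cap_a and mouth_right below 0.005 m) and height (world z) of each of cap_a, cap_b below 0.08 m and angle between each of cap_a, cap_b's own z axis and vertical below 0.08 rad and (horizontal distance between cap_b and mouth_left below 0.005 m or horizontal distance between cap_b and mouth_mid below 0.005 m or horizontal distance between cap_b and mouth_right below 0.005 m) and linear speed of each of cap_a, cap_b below 0.02 m/s); the robot touches nothing.
It fails at once if a bystander (weight, spool, glue jar or awl) is moved more than 30 mm from its place (distance of any of weight, spool, glue, awl from where it was at the start of the episode above 0.03 m).
It also fails if it takes over 72 s, if anything falls off the work surface, if the arm or the gripper's body presses on something with over 40 N, if the wrist force passes 120 N, or if a joint passes its speed limit or range.

## Robot

A 6-joint arm with a two-finger parallel gripper is mounted at the origin on the work surface. World frame = base frame: x ahead of the robot, y to its left, z up, the work surface at z = 0. Lengths are in m, angles in rad, forces in N, time in s.
With the tool pointing down it reaches from about 0.375 to 0.975 m from the base axis. Payload 3.8 kg.
Tool frame: the origin (TCP) lies where the fingers leave the gripper's body, on its centre line; the fingertips stand 73 mm ahead of it and the grasp point (between the pads) lies 54 mm ahead of it; z points along the fingers, y is the line along which they close (so a half turn about z gives the same grasp; the last joint's range is limited). The gripper opens to 85 mm and grips with 20 to 120 N. Pads are 22 mm wide; open, the fingers measure 114 mm over their backs; the gripper's body (76 mm by 85 mm) begins 54 mm behind the grasp point. The pads swing forward as they close: fully open they stand 13 mm farther back than shut.
Start: joints at [-1.19, 0.264, 1.604, -0, 1.274, -0.037], TCP at [0.274, -0.617, 0.304] pointing down, gripper open.
Joint ranges: [-2.63, 2.63], [-0.94, 2.18], [0.31, 2.57], [-1.31, 4.45], [0, 2.66], [-2.55, 2.55]. Speed limits (rad/s): [2.57, 2.57, 3.14, 3.14, 3.14, 3.14].

## Interface

Orientations are given as a rotation vector (axis times angle).
In Python, from workcell import read_state, viewer, bot gives the robot as it stands.
- The arm moves only by the tool jog_arm, never from a script. Its argument "increments" is a list that holds one entry, the list of rows, each a list of 7 numbers: the shift along the tool's x, y, z in units of 30 mm (1.0 is 30 mm), then the turn, a rotation vector about the tool's x, y, z in units of 6 degrees (1.0 is 6 degrees), then the opening, from -1 (shut) to 1 (fully open). A call has exactly 5 rows; each row shifts and turns the commanded pose from where the row before left it, along the tool's axes as they then stand; what a row does not reach is not made up. A row lasts 1/12 s, in which the tool goes at most 41.7 mm and 7.16 degrees, less where a joint would pass 70% of its speed; a pose out of reach is approached as far as the arm can. A call is refused whole if a number of a shift passes 1 or a number of a turn 1, either way. A call with a gripper value outside its range is refused whole. The fingers move at their own pace and stop on an object; "force" is the grip in N (left out, the last holds). Time passes only in rows, so rows that do not move let the fingers close, or fill a call up. It gives the time, the measured TCP pose, the force, the opening and the grip force at its end, in the units of the state.
- read_state(): the state, without advancing time (a new reading comes with each control period).
- viewer.read_camera(name): name is "scene" or "top" or "wrist"; returns (picture, depth): 480x640x3 uint8, blue, green, red; 480x640 float32, m along the optical axis (not along the pixel's ray), 0 where there is no reading.
- viewer.camera_params(name): a dict with "fx", "fy", "cx", "cy" (pixels), "R" (3x3) and "t" (3): a world point X has camera coordinates R X + t; the wrist camera has in their place "hand_eye" (4x4, takes a point from camera to tool coordinates, whose origin is the TCP and whose axes are the flange's). Camera axes: x right, y down, z forward; pixel columns grow to the right and rows downward; lengths in m; the calibration is good to about 2 mm. A picture is of the moment at which its call begins: read the wrist's pose just before it. camera_params takes no time and is no camera call.
- bot.finish_job(): hands the job in; it is judged then, once.
The state is a dict: "time": time; "q": joint angles; "joint_vel": joint speeds; "joint_torque": joint torques, N m; "tool_pos": TCP position; "tcp_rot": TCP orientation; "wrist_force": force on the tool from outside, world axes, zero at the start; "torque": the same for the moment, N m; "width": opening from 0.0 (shut) to 1.0 (fully open); "grip_force": force on a finger pad.
Only numpy, scipy, OpenCV 4.12 (cv2) and the standard library are available. Lean on these libraries where they do the work, as an engineer would, in place of code of your own. Each camera call takes 0.05 s, during which the arm holds its last target. There are 200 camera calls.

## Working session

There is one attempt and no reset: what is moved stays moved. The work goes in short steps, Python scripts to look and compute and a tool call to move; the robot and the scene stay as the last step left them, time stands still between calls to the robot, and variables do not carry over. Pictures are saved under pics/ and viewed, at most 10 in all, crops included, and the job is handed in when it is done.

Besides the shell and the picture viewer there is one more tool, called after ">>>" as name([rows], argument=value, ...), one row to a line, values as JSON. jog_arm: Moves the arm, as the interface text tells. Its arguments: {"type":"object","properties":{"increments":{"type":"array","items":{"type":"array","items":{"type":"array","items":{"type":"number"}}}},"force":{"type":"number"}},"required":["increments"]}

```bash
ls; mkdir -p pics; python3 - <<'E'
from workcell import read_state, viewer, bot
import cv2,numpy as np
s=read_state(); print(s)
for n in("scene","top"):
    p,d=viewer.read_camera(n); cv2.imwrite(f"pics/{n}0.png",p); np.savez(f"{n}0.npz",p=p,d=d)
    print(n,viewer.camera_params(n), d[240,320])
print(viewer.camera_params("wrist"))
E
```

```text
pics
{'time': 0.0, 'q': array([-1.18993016e+00,  2.64771228e-01,  1.60536517e+00,  1.22043469e-05,
        1.27365300e+00, -3.68816701e-02]), 'joint_vel': array([-0.00120565, -0.00042239, -0.00068549, -0.00157199, -0.00039668,
       -0.00073307]), 'joint_torque': array([-3.05671201e-03, -5.15120816e+01, -3.67309892e+01, -4.23523816e-04,
        1.29730452e-02,  1.04209260e-06]), 'tool_pos': array([ 0.27365714, -0.61643598,  0.3025544 ]), 'tcp_rot': array([-3.07119213e+00, -6.50980978e-01,  5.72113304e-04]), 'wrist_force': array([-0.18655939,  0.50242903, -0.34618403]), 'torque': array([-0.01728238,  0.01134774,  0.01527201]), 'grip_force': 0.0, 'width': 0.9985719744481122}
scene {'fx': 538.4697336478163, 'fy': 538.4697336478163, 'cx': 319.43555590783217, 'cy': 234.2488088052157, 'R': array([[-0.38114168,  0.92445153, -0.01097168],
       [ 0.66961985,  0.26785582, -0.69272109],
       [-0.63744825, -0.27137174, -0.72112212]]), 't': array([ 0.1748953 , -0.31546565,  1.5492829 ])} 1.0730488
top {'fx': 449.7818782025349, 'fy': 449.7818782025349, 'cx': 323.6541654860436, 'cy': 244.51184468572978, 'R': array([[ 4.92553084e-03, -9.99987422e-01, -9.46485908e-04],
       [-9.98428239e-01, -4.86500463e-03, -5.58335263e-02],
       [ 5.58282193e-02,  1.22000801e-03, -9.98439643e-01]]), 't': array([0.03695808, 0.53221904, 0.98398158])} 0.97695255
{'fx': 384.25334320569743, 'fy': 384.25334320569743, 'cx': 319.10457778110265, 'cy': 240.37625250896562, 'hand_eye': array([[-9.60596577e-04, -9.64442961e-01, -2.64289334e-01,
         6.69261580e-02],
       [ 9.99999476e-01, -8.33114179e-04, -5.94443090e-04,
        -1.72681770e-04],
       [ 3.53123262e-04, -2.64289767e-01,  9.64443256e-01,
        -7.05071902e-02],
       [ 0.00000000e+00,  0.00000000e+00,  0.00000000e+00,
         1.00000000e+00]])}
```

View pics/top0.png

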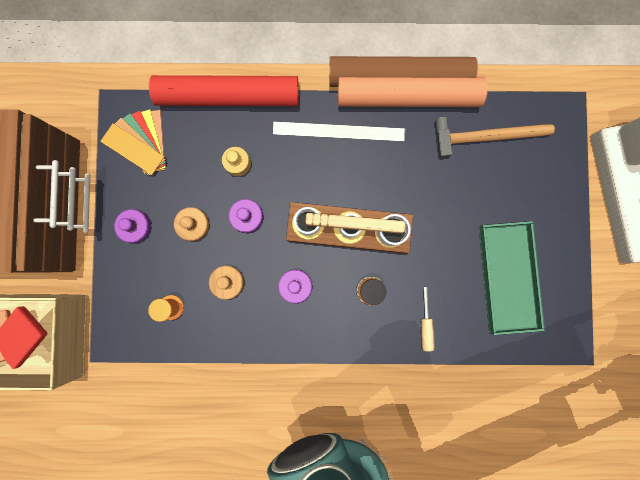

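View pics/scene0.png

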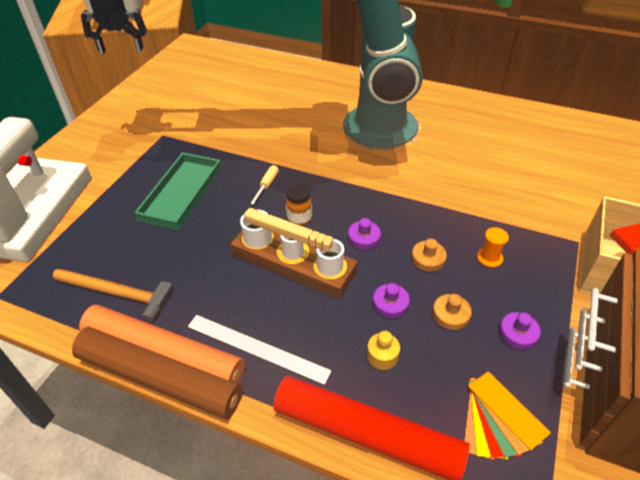

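The top view shows the wooden caps at (191,224) and (227,283), with purple decoys beside them. The slicker runs from (308,219) to (404,227) over the rack, whose centre is at (350,228). The tray is at (512,278), the glue jar at (371,291), the awl at (427,325), the spool at (165,309) and the weight at (236,160).

```bash
cat > h.py <<'E'
import cv2,numpy as np
from scipy.spatial.transform import Rotation as Rn
from workcell import read_state, viewer, bot
def cloud(n,d,P=None):
    P=P or viewer.camera_params(n)
    v,u=np.mgrid[0:480,0:640]
    C=np.stack([(u-P['cx'])/P['fx']*d,(v-P['cy'])/P['fy']*d,d],-1)
    if n!='wrist': return (C-P['t'])@P['R']
    s=read_state(); H=P['hand_eye']; T=C@H[:3,:3].T+H[:3,3]
    return T@Rn.from_rotvec(s['tcp_rot']).as_matrix().T+s['tool_pos']
def ray(n,u,v,z):
    P=viewer.camera_params(n); c=np.array([(u-P['cx'])/P['fx'],(v-P['cy'])/P['fy'],1])
    if n!='wrist': o=-P['R'].T@P['t']; r=P['R'].T@c
    else:
        s=read_state(); H=P['hand_eye']; M=Rn.from_rotvec(s['tcp_rot']).as_matrix()
        o=M@H[:3,3]+s['tool_pos']; r=M@H[:3,:3]@c
    return o+r*(z-o[2])/r[2]
def blobs(mask,amin=80):
    n,l,st,c=cv2.connectedComponentsWithStats(mask.astype(np.uint8))
    return [(l==i) for i in range(1,n) if st[i,4]>=amin]
E
python3 - <<'E'
from h import *
np.set_printoptions(precision=4,suppress=True)
f=np.load('top0.npz'); p,d=f['p'],f['d']; W=cloud('top',d)
hsv=cv2.cvtColor(p,cv2.COLOR_BGR2HSV); H,S,V=cv2.split(hsv)
print('table z',W[340,200],W[200,550])
def show(name,m,amin=40):
    for b in blobs(m,amin):
        q=W[b]; (cx,cy),(w,h),a=cv2.minAreaRect(q[:,:2].astype(np.float32)); print(name,'n',len(q),'rect',np.array([cx,cy,w,h,a]),'med',np.median(q,0),'zmax',q[:,2].max())
roi=np.zeros_like(H,bool); roi[100:360,100:580]=1
z=W[...,2]
show('knob>45mm',roi&(z>.045)&(z<.3))
sl=roi&(z>.11)&(z<.14); show('slicker',sl)
tr=roi&(H>60)&(H<95)&(S>80); show('tray',tr,500)
show('rack',roi&(z>.03)&(z<.05)&(H<20),100)
show('rims',roi&(z>.088)&(z<.1),10)
show('wood caps',roi&(H>8)&(H<16)&(S>100)&(z>.012)&(z<.065),200)
show('purple',roi&(H>130)&(H<160)&(S>80),200)
E
```

```text
table z [0.3185 0.314  0.0002] [ 0.6359 -0.4711  0.003 ]
knob>45mm n 42 rect [ 0.8446  0.1277  0.0522  0.0048 88.785 ] med [0.8453 0.1301 0.0472] zmax 0.05074642530375521
knob>45mm n 310 rect [ 0.8453 -0.1502  0.32    0.0068 89.9748] med [ 0.8461 -0.1598  0.048 ] zmax 0.05390415604668179
knob>45mm n 142 rect [ 0.7163  0.2359  0.0261  0.028  32.2971] med [0.7151 0.2352 0.0666] zmax 0.07228168735413043
knob>45mm n 143 rect [ 0.596   0.2145  0.0271  0.0273 44.2338] med [0.5948 0.2138 0.0546] zmax 0.05974248176261089
knob>45mm n 2347 rect [ 0.5668 -0.0172  0.2376  0.0625 85.7197] med [ 0.5674 -0.0225  0.1146] zmax 0.12546114421415208
knob>45mm n 141 rect [0.5767 0.3347 0.026  0.0261 0.0055] med [0.5765 0.3337 0.0543] zmax 0.058512238805618455
knob>45mm n 150 rect [ 0.5713  0.4662  0.0269  0.027  53.7009] med [0.5715 0.4646 0.0544] zmax 0.058419356239837655
knob>45mm n 138 rect [0.449  0.2548 0.0255 0.0262 0.2984] med [0.449  0.2545 0.0548] zmax 0.05974132162153386
knob>45mm n 631 rect [ 0.4327 -0.0604  0.0571  0.0535  1.6778] med [ 0.4331 -0.0585  0.0841] zmax 0.0896466279131685
knob>45m
[... 1212 characters left out ...]
33609879228843
wood caps n 950 rect [ 0.8447 -0.1503  0.3201  0.0093 89.8815] med [ 0.8436 -0.1563  0.0422] zmax 0.05390415604668179
wood caps n 317 rect [ 0.7755 -0.358   0.0093  0.2307  4.7536] med [ 0.7737 -0.3471  0.0189] zmax 0.02911524216676716
wood caps n 1870 rect [ 0.5689 -0.0159  0.2693  0.0851 84.3872] med [0.5517 0.0021 0.0392] zmax 0.044451637051694415
purple n 917 rect [ 0.5609  0.1362  0.2479  0.0745 65.8764] med [0.5936 0.2108 0.0234] zmax 1.0121968594285486
purple n 974 rect [ 0.5451  0.2731  0.4838  0.0739 82.1777] med [0.5697 0.4592 0.0233] zmax 1.0121968594285486
purple n 911 rect [ 0.4514  0.0957  0.0736  0.1012 59.4786] med [0.4403 0.1018 0.0237] zmax 1.0121968594285486
```

```bash
cat >> h.py <<'E'
def go(x,y,z,h=None):
    "tool-frame shift/turn units: turn first, then shift"
    s=read_state(); M=Rn.from_rotvec(s['tcp_rot']).as_matrix(); h0=np.degrees(np.arctan2(M[1,0],M[0,0]))
    h=h0 if h is None else h
    T=Rn.from_euler('z',h,degrees=True).as_matrix()@np.diag([1,-1,-1.])
    e=Rn.from_matrix(M.T@T).as_rotvec(degrees=True)/6
    d=T.T@(np.array([x,y,z])-s['tool_pos'])/.03
    print('t',round(s['time'],2),'tcp',s['tool_pos'].round(4),'head',h0.round(1),'F',s['wrist_force'].round(1),'w',round(s['width'],3),'gf',round(s['grip_force'],1),'| shift',d.round(2),'turn',e.round(2))
E
python3 - <<'E'
from h import *
f=np.load('top0.npz'); p,d=f['p'],f['d']; W=cloud('top',d)
H,S,V=cv2.split(cv2.cvtColor(p,cv2.COLOR_BGR2HSV))
m=(H>60)&(H<95)&(S>80); m[:210]=0; m[:,:470]=0; m[345:]=0;m[:,560:]=0
m&=(W[...,2]>.022)&(W[...,2]<.036)
q=W[m]; print(len(q),cv2.minAreaRect(q[:,:2].astype(np.float32)),np.median(q,0))
go(.5713,-.0221,.25,85.4)
E
```

```text
873 ((0.4616852104663849, -0.3728960156440735), (0.23839396238327026, 0.11164430528879166), 4.792629241943359) [ 0.45611981 -0.38051961  0.02850897]
t 0.1 tcp [ 0.2737 -0.6165  0.3027] head 23.9 F [ 0.1 -0.5 -0.5] w 0.998 gf 0.0 | shift [20.54  8.3   1.76] turn [-2.000e-02 -1.000e-02 -1.024e+01]
```

>>> jog_arm([
  [[0,0,0,0,0,-1,1],[0,0,0,0,0,-1,1],[0,0,0,0,0,-1,1],[0,0,0,0,0,-1,1],[0,0,0,0,0,-1,1]],
], force=40)

```text
time: 0.52
tool_pos: [0.2737, -0.6166, 0.3031]
tcp_rot: [-2.795, -1.431, -0.0]
wrist_force: [0.2, 0.8, 0.4]
width: 1.0
grip_force: 0.0
```

>>> jog_arm([
  [[0,0,0,0,0,-1,1],[0,0,0,0,0,-1,1],[0,0,0,0,0,-1,1],[0,0,0,0,0,-1,1],[0,0,0,0,0,-1,1]],
])

```text
time: 0.93
tool_pos: [0.2738, -0.6166, 0.3031]
tcp_rot: [-2.329, -2.106, -0.001]
wrist_force: [0.3, 0.7, 0.2]
width: 1.004
grip_force: 0.0
```

>>> jog_arm([
  [[1,0.4,0,0,0,-0.24,1],[1,0.4,0,0,0,0,1],[1,0.4,0,0,0,0,1],[1,0.4,0,0,0,0,1],[1,0.4,0,0,0,0,1]],
])

```text
time: 1.35
tool_pos: [0.3467, -0.4711, 0.3032]
tcp_rot: [-2.309, -2.129, -0.0]
wrist_force: [0.2, 0.1, 0.2]
width: 0.999
grip_force: 0.0
```

>>> jog_arm([
  [[1,0.4,0,0,0,0,1],[1,0.4,0,0,0,0,1],[1,0.4,0,0,0,0,1],[1,0.4,0,0,0,0,1],[1,0.4,0,0,0,0,1]],
])

```text
time: 1.77
tool_pos: [0.4185, -0.3263, 0.3034]
tcp_rot: [-2.309, -2.129, 0.0]
wrist_force: [0.4, -0.3, -0.3]
width: 0.999
grip_force: 0.0
```

>>> jog_arm([
  [[1,0.4,0,0,0,0,1],[1,0.4,0,0,0,0,1],[1,0.4,0,0,0,0,1],[1,0.4,0,0,0,0,1],[1,0.4,0,0,0,0,1]],
])

```text
time: 2.18
tool_pos: [0.4904, -0.1816, 0.3035]
tcp_rot: [-2.309, -2.13, 0.0]
wrist_force: [0.6, -0.8, -0.1]
width: 1.002
grip_force: 0.0
```

>>> jog_arm([
  [[1,0.4,0,0,0,0,1],[1,0.4,0,0,0,0,1],[1,0.4,0,0,0,0,1],[0,0,0,0,0,0,1],[0,0,0,0,0,0,1]],
])

```text
time: 2.6
tool_pos: [0.5336, -0.095, 0.3033]
tcp_rot: [-2.305, -2.133, 0.001]
wrist_force: [0.1, -0.5, 0.1]
width: 0.998
grip_force: 0.0
```

```bash
python3 - <<'E'
from h import *
go(.5713,-.0221,.25,85.4)
p,d=viewer.read_camera('wrist'); cv2.imwrite('pics/w1.png',p); W=cloud('wrist',d)
z=W[...,2]
m=(z>.115)&(z<.14)
for b in blobs(m,200):
    print(b.sum(),cv2.minAreaRect(W[b][:,:2].astype(np.float32)),np.median(W[b],0))
go(.5713,-.0221,.17,85.4)
E
```

```text
t 2.6 tcp [ 0.5336 -0.095   0.3033] head 85.6 F [ 0.1 -0.5  0.1] w 0.998 gf 0.0 | shift [2.52 1.06 1.78] turn [-0.01  0.    0.03]
10033 ((0.5712319612503052, -0.03901098668575287), (0.16812142729759216, 0.024300020188093185), 85.25341796875) [ 0.57114542 -0.02755195  0.12115977]
t 2.65 tcp [ 0.5332 -0.096   0.3033] head 85.5 F [-0.5  0.1 -0.4] w 1.001 gf 0.0 | shift [2.56 1.07 4.44] turn [-0.01  0.    0.01]
```

>>> jog_arm([
  [[1,0.4,0.6,0,0,0,0.7],[1,0.4,0.6,0,0,0,0.5],[0.56,0.27,0.6,0,0,0,0.5],[0,0,0.6,0,0,0,0.5],[0,0,0.6,0,0,0,0.5]],
])

```text
time: 3.07
tool_pos: [0.5716, -0.023, 0.2129]
tcp_rot: [2.309, 2.13, -0.001]
wrist_force: [-0.1, -0.3, -0.4]
width: 0.749
grip_force: 0.0
```

>>> jog_arm([
  [[0,0,0.6,0,0,0,0.5],[0,0,0.5,0,0,0,0.5],[0,0,0.34,0,0,0,0.5],[0,0,0,0,0,0,0.5],[0,0,0,0,0,0,-1]],
])

```text
time: 3.48
tool_pos: [0.5711, -0.0235, 0.1703]
tcp_rot: [-2.31, -2.128, 0.002]
wrist_force: [1.1, -0.4, 0.1]
width: 0.625
grip_force: 0.0
```

>>> jog_arm([
  [[0,0,0,0,0,0,-1],[0,0,0,0,0,0,-1],[0,0,0,0,0,0,-1],[0,0,0,0,0,0,-1],[0,0,0,0,0,0,-1]],
])

```text
time: 3.9
tool_pos: [0.5726, -0.0227, 0.1723]
tcp_rot: [2.307, 2.129, 0.003]
wrist_force: [-0.4, -1.2, 6.5]
width: 0.273
grip_force: 40.0
```

```bash
python3 - <<'E'
from h import *
go(.4617,-.3729,.25,4.8)
E
```

```text
t 3.9 tcp [ 0.5726 -0.0227  0.1723] head 85.4 F [-0.4 -1.2  6.5] w 0.273 gf 40.0 | shift [-4.66 11.32 -2.59] turn [ 0.03 -0.02 13.43]
```

>>> jog_arm([
  [[0,0,-0.6,0,0,0,-1],[0,0,-0.7,0,0,0,-1],[0,0,-0.7,0,0,0.43,-1],[0,0,-0.6,0,0,1,-1],[0,0,0,0,0,1,-1]],
])

```text
time: 4.32
tool_pos: [0.5736, -0.0224, 0.2531]
tcp_rot: [2.562, 1.811, 0.009]
wrist_force: [0.5, -0.4, -0.5]
width: 0.272
grip_force: 39.5
```

>>> jog_arm([
  [[0,0,0,0,0,1,-1],[0,0,0,0,0,1,-1],[0,0,0,0,0,1,-1],[0,0,0,0,0,1,-1],[0,0,0,0,0,1,-1]],
])

```text
time: 4.73
tool_pos: [0.5711, -0.0222, 0.2481]
tcp_rot: [-2.947, -1.088, 0.002]
wrist_force: [-0.4, -0.2, -0.2]
width: 0.274
grip_force: 39.4
```

>>> jog_arm([
  [[0,0,0,0,0,1,-1],[0,0,0,0,0,1,-1],[0,0,0,0,0,1,-1],[0,0,0,0,0,1,-1],[0,0,0,0,0,1,-1]],
])

```text
time: 5.15
tool_pos: [0.5711, -0.0222, 0.2481]
tcp_rot: [-3.128, -0.288, 0.002]
wrist_force: [0.3, 0.4, -1.5]
width: 0.266
grip_force: 39.4
```

>>> jog_arm([
  [[-0.4,0.9,0,0,0,1,-1],[-0.4,1,0,0,0,0,-1],[-0.4,1,0,0,0,0,-1],[-0.4,1,0,0,0,0,-1],[-0.4,1,0,0,0,0,-1]],
])

```text
time: 5.57
tool_pos: [0.5261, -0.1757, 0.2482]
tcp_rot: [-3.138, -0.133, 0.001]
wrist_force: [0.3, -0.3, -1.5]
width: 0.272
grip_force: 39.5
```

>>> jog_arm([
  [[-0.4,1,0,0,0,0,-1],[-0.4,1,0,0,0,0,-1],[-0.4,1,0,0,0,0,-1],[-0.4,1,0,0,0,0,-1],[-0.4,1,0,0,0,0,-1]],
])

```text
time: 5.98
tool_pos: [0.4789, -0.3304, 0.2482]
tcp_rot: [-3.138, -0.132, 0.001]
wrist_force: [-0.1, -0.4, -1.3]
width: 0.27
grip_force: 39.5
```

```bash
python3 - <<'E'
from h import *
go(.4617,-.3729,.084,4.8)
E
```

```text
t 5.98 tcp [ 0.4789 -0.3304  0.2482] head 4.8 F [-0.1 -0.4 -1.3] w 0.27 gf 39.5 | shift [-0.69  1.36  5.47] turn [-0.01  0.    0.  ]
```

>>> jog_arm([
  [[-0.35,0.68,0.5,0,0,0,-1],[-0.34,0.68,0.9,0,0,0,-1],[0,0,1,0,0,0,-1],[0,0,0.9,0,0,0,-1],[0,0,0.5,0,0,0,-1]],
])

```text
time: 6.4
tool_pos: [0.4603, -0.3706, 0.1305]
tcp_rot: [-3.135, -0.129, 0.007]
wrist_force: [-0.7, 0.6, -1.1]
width: 0.274
grip_force: 39.6
```

```bash
python3 - <<'E'
from h import *
go(.4617,-.3729,.084,4.8)
p,d=viewer.read_camera('scene'); q,d=viewer.read_camera('wrist'); 
cv2.imwrite('pics/s2.png',np.hstack([cv2.resize(p[100:340,100:340],(400,400)),cv2.resize(q,(400,400))]))
E
```

```text
t 6.4 tcp [ 0.4603 -0.3706  0.1305] head 4.7 F [-0.7  0.6 -1.1] w 0.274 gf 39.6 | shift [0.04 0.08 1.55] turn [-0.04  0.04 -0.01]
```

View pics/s2.png

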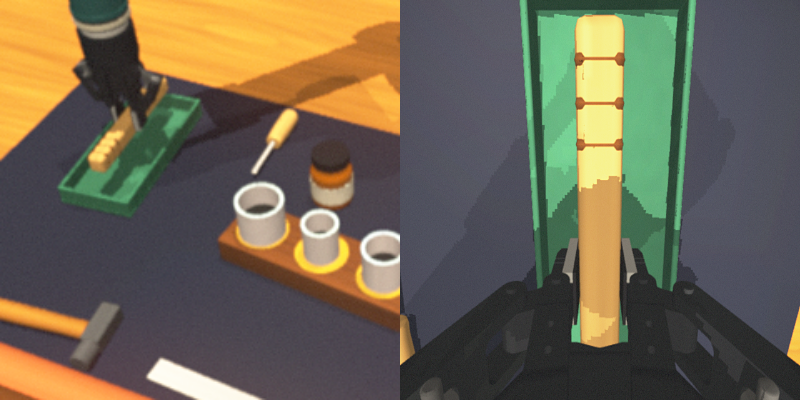

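The slicker, at (600,180) in the wrist half, lies parallel to the tray and centred in it. I'll lower and release.

>>> jog_arm([
  [[0,0,0.6,0,0,0,-1],[0,0,0.5,0,0,0,-1],[0,0,0.3,0,0,0,-1],[0,0,0.1,0,0,0,-1],[0,0,0,0,0,0,-1]],
])

```text
time: 6.92
tool_pos: [0.4626, -0.3715, 0.0896]
tcp_rot: [-3.138, -0.132, 0.001]
wrist_force: [-0.0, -0.0, -0.5]
width: 0.281
grip_force: 39.6
```

>>> jog_arm([
  [[0,0,0,0,0,0,0],[0,0,0,0,0,0,0],[0,0,0,0,0,0,0],[0,0,0,0,0,0,0],[0,0,0,0,0,0,0]],
])

```text
time: 7.33
tool_pos: [0.463, -0.372, 0.0904]
tcp_rot: [3.138, 0.131, 0.001]
wrist_force: [-0.6, 0.2, -0.9]
width: 0.499
grip_force: 0.0
```

>>> jog_arm([
  [[0,0,-0.4,0,0,0,0],[0,0,-0.8,0,0,0,0],[0,0,-1,0,0,0,0],[0,0,-1,0,0,0,1],[0,0,-1,0,0,0,1]],
])

```text
time: 7.75
tool_pos: [0.4624, -0.3716, 0.2178]
tcp_rot: [3.139, 0.131, -0.0]
wrist_force: [0.1, -0.6, 1.5]
width: 0.77
grip_force: 0.0
```

```bash
python3 - <<'E'
from h import *
go(.449,.2548,.25,40)
p,d=viewer.read_camera('top'); W=cloud('top',d); np.savez('top1.npz',p=p,d=d)
q,d=viewer.read_camera('wrist'); W=cloud('wrist',d); z=W[...,2]
for b in blobs((z>.026)&(z<.042)&(q[...,2]>150)&(q[...,1]>120),200): print(b.sum(),cv2.minAreaRect(W[b][:,:2].astype(np.float32)),np.median(W[b],0))
go(.449,.2548,.25,40)
# rims
f=np.load('top1.npz');W=cloud('top',f['d']);z=W[...,2];m=np.zeros_like(z,bool);m[190:270,280:420]=1
for b in blobs(m&(z>.087)&(z<.102),40):
    c=W[b][:,:2].astype(np.float32); v,u=np.nonzero(b); (cu,cv),r=cv2.minEnclosingCircle(np.stack([u,v],1).astype(np.float32))
    print('rim',len(c),np.median(W[b],0),cv2.minEnclosingCircle(c),'px',cu,cv,r,ray('top',cu,cv,.095))
E
```

```text
t 7.75 tcp [ 0.4624 -0.3716  0.2178] head 4.8 F [ 0.1 -0.6  1.5] w 0.77 gf 0.0 | shift [ 13.08 -16.28  -1.07] turn [ 0.    0.   -5.87]
8328 ((0.46420392394065857, -0.3719535171985626), (0.1976003795862198, 0.023550134152173996), 4.666049003601074) [ 0.47549178 -0.37137935  0.02944154]
t 7.85 tcp [ 0.4655 -0.3743  0.2236] head 4.8 F [-0.3  0.1  0.7] w 0.931 gf 0.0 | shift [ 13.06 -16.42  -0.88] turn [ 0.11 -0.05 -5.87]
rim 168 [0.57966358 0.07399676 0.09419955] ((0.5780351161956787, 0.07394956052303314), 0.027643335983157158) px 306.9285583496094 220.07142639160156 13.448803901672363 [0.57753349 0.0739793  0.095     ]
rim 146 [ 0.56995367 -0.01647436  0.09413149] ((0.5692084431648254, -0.015519319102168083), 0.023700905963778496) px 350.5 224.5 11.510964393615723 [ 0.56885499 -0.01529344  0.095     ]
rim 210 [ 0.56015243 -0.10677453  0.0943227 ] ((0.5603253245353699, -0.10498128831386566), 0.03169941157102585) px 394.1823425292969 229.05294799804688 15.465842247009277 [ 0.55993339 -0.10467716  0.095     ]
```

>>> jog_arm([
  [[0,0,-0.4,0,0,-1,1],[0,0,-0.4,0,0,-1,1],[0,0,0,0,0,-1,1],[0,0,0,0,0,-1,1],[0,0,0,0,0,-1,1]],
])

```text
time: 8.27
tool_pos: [0.4625, -0.3717, 0.2402]
tcp_rot: [2.995, 0.947, 0.0]
wrist_force: [-0.5, 0.6, 0.6]
width: 1.003
grip_force: 0.0
```

>>> jog_arm([
  [[0,0,0,0,0,-1,1],[0,0,0,0,0,-1,1],[0,0,0,0,0,-1,1],[0,0,0,0,0,-1,1],[0,0,0,0,0,-1,1]],
])

```text
time: 8.68
tool_pos: [0.4623, -0.3715, 0.2397]
tcp_rot: [-2.648, -1.69, 0.0]
wrist_force: [0.2, -0.6, -0.6]
width: 0.999
grip_force: 0.0
```

>>> jog_arm([
  [[0,0,0,0,0,-1,1],[0,0,0,0,0,-1,1],[0,0,0,0,0,-1,1],[0,0,0,0,0,-0.27,1],[0,0,0,0,0,0,1]],
])

```text
time: 9.1
tool_pos: [0.4624, -0.3715, 0.2397]
tcp_rot: [-2.326, -2.111, 0.0]
wrist_force: [0.5, 0.9, -0.6]
width: 1.0
grip_force: 0.0
```

```bash
python3 - <<'E'
from h import *
go(.449,.2548,.22,84.4)
E
```

```text
t 9.1 tcp [ 0.4624 -0.3715  0.2397] head 84.5 F [ 0.5  0.9 -0.6] w 1.0 gf 0.0 | shift [20.73 -2.48  0.66] turn [-0.   -0.    0.01]
```

>>> jog_arm([
  [[1,-0.12,0,0,0,0,1],[1,-0.12,0,0,0,0,1],[1,-0.12,0,0,0,0,1],[1,-0.12,0,0,0,0,1],[1,-0.12,0,0,0,0,1]],
])

```text
time: 9.52
tool_pos: [0.4588, -0.2194, 0.2397]
tcp_rot: [-2.329, -2.108, 0.0]
wrist_force: [0.4, 0.0, 0.5]
width: 1.004
grip_force: 0.0
```

>>> jog_arm([
  [[1,-0.12,0,0,0,0,1],[1,-0.12,0,0,0,0,1],[1,-0.12,0,0,0,0,1],[1,-0.12,0,0,0,0,1],[1,-0.12,0,0,0,0,1]],
])

```text
time: 9.93
tool_pos: [0.4555, -0.0683, 0.2399]
tcp_rot: [2.329, 2.109, 0.0]
wrist_force: [0.4, -0.2, 0.2]
width: 1.002
grip_force: 0.0
```

>>> jog_arm([
  [[1,-0.12,0,0,0,0,1],[1,-0.12,0,0,0,0,1],[1,-0.12,0,0,0,0,1],[1,-0.12,0,0,0,0,1],[1,-0.12,0,0,0,0,1]],
])

```text
time: 10.35
tool_pos: [0.4521, 0.0828, 0.2399]
tcp_rot: [2.328, 2.109, 0.0]
wrist_force: [-0.8, -0.3, 0.3]
width: 1.0
grip_force: 0.0
```

>>> jog_arm([
  [[1,-0.12,0,0,0,0,1],[1,-0.12,0,0,0,0,1],[1,-0.12,0,0,0,0,1],[1,-0.12,0,0,0,0,1],[0.7,-0.08,0,0,0,0,1]],
])

```text
time: 10.77
tool_pos: [0.4492, 0.2256, 0.2399]
tcp_rot: [-2.327, -2.11, -0.001]
wrist_force: [0.6, -0.5, -0.6]
width: 0.999
grip_force: 0.0
```

>>> jog_arm([
  [[0,0,0,0,0,0,1],[0,0,0,0,0,0,1],[0,0,0,0,0,0,1],[0,0,0,0,0,0,1],[0,0,0,0,0,0,1]],
])

```text
time: 11.18
tool_pos: [0.4497, 0.2223, 0.2396]
tcp_rot: [2.329, 2.109, -0.0]
wrist_force: [-0.3, 0.1, -0.8]
width: 1.0
grip_force: 0.0
```

```bash
cat >> h.py <<'E'
def knobs(lo=.05,hi=.062):
    q,d=viewer.read_camera('wrist'); W=cloud('wrist',d); z=W[...,2]
    for b in blobs((z>lo)&(z<hi)&(d>0.15),200):
        v,u=np.nonzero(b); (cu,cv),r=cv2.minEnclosingCircle(np.stack([u,v],1).astype(np.float32))
        print('blob',b.sum(),'circ',np.array(cv2.minEnclosingCircle(W[b][:,:2].astype(np.float32))[0]).round(4),'z',np.median(z[b]).round(4),'px',cu,cv,r,'bgr',np.median(q[b],0))
    return q
E
python3 - <<'E'
from h import *
q=knobs(); cv2.imwrite('pics/w3.png',q)
go(.449,.2548,.101,84.4)
E
```

```text
blob 1956 circ [0.5783 0.3365] z 0.0562 px 512.0 34.0 27.29478645324707 bgr [ 71. 186. 246.]
blob 1362 circ [0.4496 0.256 ] z 0.0562 px 314.1708984375 186.7088623046875 20.950315475463867 bgr [ 79. 208. 247.]
blob 1362 circ [0.5974 0.2158] z 0.0561 px 533.7677001953125 224.1161651611328 22.21388053894043 bgr [240. 102. 230.]
blob 963 circ [0.4415 0.1039] z 0.056 px 324.1571350097656 383.5 18.01723861694336 bgr [225.  90. 211.]
t 11.23 tcp [0.4497 0.2223 0.2397] head 84.3 F [-0.5 -0.9 -1. ] w 0.998 gf 0.0 | shift [ 1.07 -0.13  4.62] turn [-0.    0.   -0.01]
```

View pics/w3.png

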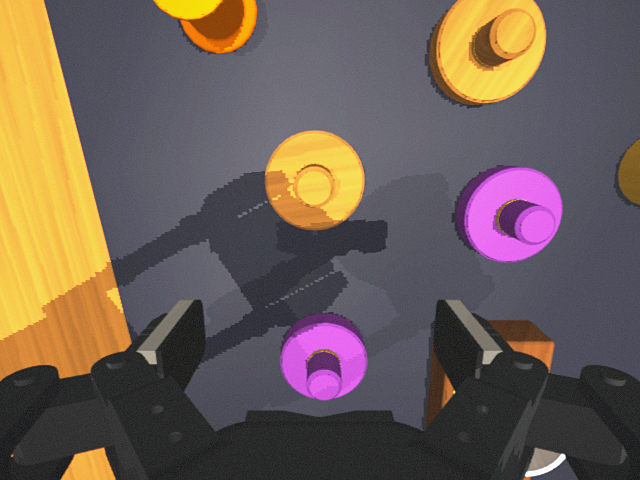

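The wrist view shows the near wooden cap's knob at (314,187), agreeing with the top view, and the far cap at (512,34).

>>> jog_arm([
  [[0.6,-0.06,0.6,0,0,0,1],[0.5,-0.06,0.9,0,0,0,1],[0,0,1,0,0,0,0.8],[0,0,0.9,0,0,0,0.6],[0,0,0.6,0,0,0,0.4]],
])

```text
time: 11.65
tool_pos: [0.4481, 0.2554, 0.1171]
tcp_rot: [-2.327, -2.109, 0.005]
wrist_force: [-0.7, -0.7, -0.3]
width: 0.7
grip_force: 0.0
```

>>> jog_arm([
  [[0,0,0.4,0,0,0,0.2],[0,0,0.16,0,0,0,0.2],[0,0,0,0,0,0,0.1],[0,0,0,0,0,0,-0.2],[0,0,0,0,0,0,-1]],
])

```text
time: 12.07
tool_pos: [0.4505, 0.2569, 0.1045]
tcp_rot: [2.327, 2.11, 0.004]
wrist_force: [0.3, -0.3, -0.7]
width: 0.31
grip_force: 39.3
```

>>> jog_arm([
  [[0,0,0,0,0,0,-1],[0,0,0,0,0,0,-1],[0,0,0,0,0,0,-1],[0,0,0,0,0,0,-1],[0,0,0,0,0,0,-1]],
])

```text
time: 12.48
tool_pos: [0.4504, 0.2571, 0.1044]
tcp_rot: [2.326, 2.11, 0.004]
wrist_force: [0.5, -1.2, 6.8]
width: 0.313
grip_force: 40.0
```

>>> jog_arm([
  [[0,0,-0.6,0,0,0,-1],[0,0,-0.9,0,0,0,-1],[0,0,-1,0,0,0,-1],[0,0,-1,0,0,0,-1],[0,0,-0.7,0,0,0,-1]],
])

```text
time: 12.9
tool_pos: [0.4496, 0.2568, 0.2314]
tcp_rot: [2.327, 2.11, 0.003]
wrist_force: [0.9, 0.3, -0.0]
width: 0.315
grip_force: 39.6
```

```bash
python3 - <<'E'
from h import *
go(.578,.0739,.230,84.4)
E
```

```text
t 12.9 tcp [0.4496 0.2568 0.2314] head 84.4 F [ 0.9  0.3 -0. ] w 0.315 gf 39.6 | shift [-5.65  4.86  0.05] turn [ 0.02 -0.01  0.  ]
```

>>> jog_arm([
  [[-0.6,0.5,0,0,0,0,-1],[-1,0.86,0,0,0,0,-1],[-1,0.9,0,0,0,0,-1],[-1,0.9,0,0,0,0,-1],[-1,0.9,0,0,0,0,-1]],
])

```text
time: 13.32
tool_pos: [0.5573, 0.106, 0.2287]
tcp_rot: [-2.326, -2.111, 0.0]
wrist_force: [-0.0, 0.1, -1.6]
width: 0.31
grip_force: 39.6
```

>>> jog_arm([
  [[-0.7,0.6,0,0,0,0,-1],[-0.3,0.2,0,0,0,0,-1],[0,0,0.4,0,0,0,-1],[0,0,0.4,0,0,0,-1],[0,0,0,0,0,0,-1]],
])

```text
time: 13.73
tool_pos: [0.5747, 0.076, 0.2005]
tcp_rot: [-2.323, -2.108, 0.009]
wrist_force: [-1.0, -0.5, -1.3]
width: 0.313
grip_force: 39.7
```

```bash
python3 - <<'E'
from h import *
q,d=viewer.read_camera('wrist'); s,_=viewer.read_camera('scene')
cv2.imwrite('pics/w4.png',np.hstack([cv2.resize(s[160:320,200:400],(400,320)),cv2.resize(q,(400,320))]))
go(.578,.0753,.182,84.4)
E
```

```text
t 13.83 tcp [0.5758 0.0765 0.2027] head 84.5 F [ 1.1 -0.5 -0.7] w 0.315 gf 39.7 | shift [-0.03  0.08  0.69] turn [-0.04  0.    0.02]
```

View pics/w4.png

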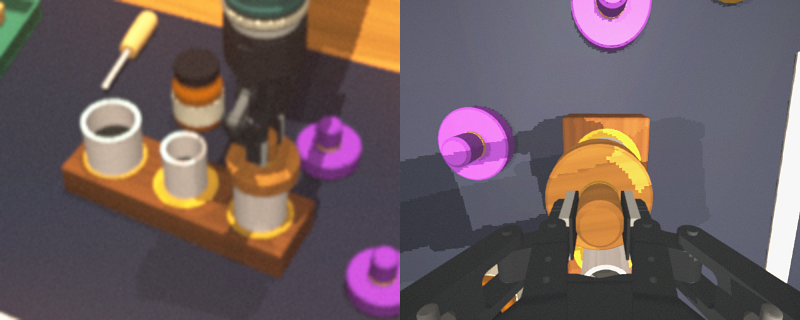

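The cap hovers upright over the left tube, with its knob centred between the pads. I'll correct slightly and lower.

>>> jog_arm([
  [[0,0.05,0,0,0,0,-1],[0,0,0,0,0,0,-1],[0,0,0.1,0,0,0,-1],[0,0,0.1,0,0,0,-1],[0,0,0,0,0,0,-1]],
])

```text
time: 14.25
tool_pos: [0.5792, 0.0752, 0.1984]
tcp_rot: [-2.326, -2.111, 0.001]
wrist_force: [0.1, -0.7, -1.0]
width: 0.313
grip_force: 39.7
```

>>> jog_arm([
  [[0,0,0.1,0,0,0,-1],[0,0,0,0,0,0,-1],[0,0,0,0,0,0,-1],[0,0,0,0,0,0,-1],[0,0,0,0,0,0,-1]],
])

```text
time: 14.67
tool_pos: [0.5796, 0.0749, 0.196]
tcp_rot: [2.327, 2.11, 0.0]
wrist_force: [0.3, 0.5, -0.8]
width: 0.315
grip_force: 39.7
```

```bash
python3 - <<'E'
from h import *
go(.578,.0753,.182,84.4)
E
```

```text
t 14.67 tcp [0.5796 0.0749 0.196 ] head 84.4 F [ 0.3  0.5 -0.8] w 0.315 gf 39.7 | shift [ 0.01 -0.05  0.47] turn [ 0. -0.  0.]
```

>>> jog_arm([
  [[0,-0.05,0,0,0,0,-1],[0,0,0.1,0,0,0,-1],[0,0,0.1,0,0,0,-1],[0,0,0,0,0,0,-1],[0,0,0,0,0,0,-1]],
])

```text
time: 15.08
tool_pos: [0.5781, 0.0752, 0.1897]
tcp_rot: [2.327, 2.111, 0.0]
wrist_force: [0.1, -0.3, -1.6]
width: 0.316
grip_force: 39.6
```

>>> jog_arm([
  [[0,0,0.1,0,0,0,-1],[0,0,0.1,0,0,0,-1],[0,0,0,0,0,0,-1],[0,0,0,0,0,0,-1],[0,0,0,0,0,0,-1]],
])

```text
time: 15.5
tool_pos: [0.5781, 0.0752, 0.1838]
tcp_rot: [2.327, 2.111, 0.0]
wrist_force: [1.4, 0.5, -1.8]
width: 0.314
grip_force: 39.5
```

>>> jog_arm([
  [[0,0,0.1,0,0,0,-1],[0,0,0,0,0,0,-1],[0,0,0,0,0,0,-1],[0,0,0,0,0,0,-1],[0,0,0,0,0,0,-1]],
])

```text
time: 15.92
tool_pos: [0.5781, 0.0752, 0.1811]
tcp_rot: [2.327, 2.111, 0.0]
wrist_force: [-0.0, -0.0, 1.3]
width: 0.312
grip_force: 39.7
```

>>> jog_arm([
  [[0,0,0.07,0,0,0,-1],[0,0,0,0,0,0,-1],[0,0,0,0,0,0,-1],[0,0,0,0,0,0,-1],[0,0,0,0,0,0,-1]],
])

```text
time: 16.33
tool_pos: [0.5781, 0.0752, 0.181]
tcp_rot: [2.327, 2.111, 0.0]
wrist_force: [-6.1, -1.3, 12.8]
width: 0.313
grip_force: 40.9
```

>>> jog_arm([
  [[0,0,-0.05,0,0,0,0.6],[0,0,0,0,0,0,0.6],[0,0,0,0,0,0,0.6],[0,0,0,0,0,0,0.6],[0,0,0,0,0,0,0.6]],
])

```text
time: 16.75
tool_pos: [0.5777, 0.0751, 0.1797]
tcp_rot: [-2.327, -2.11, 0.001]
wrist_force: [0.1, -0.1, 0.0]
width: 0.801
grip_force: 0.0
```

>>> jog_arm([
  [[0,0,-0.4,0,0,0,1],[0,0,-0.8,0,0,0,1],[0,0,-0.9,0,0,0,1],[0,0,-0.6,0,0,0,1],[0,0,0,0,0,0,1]],
])

```text
time: 17.17
tool_pos: [0.5808, 0.0754, 0.2675]
tcp_rot: [2.323, 2.107, 0.012]
wrist_force: [0.6, -0.4, 0.6]
width: 1.002
grip_force: 0.0
```

```bash
python3 - <<'E'
from h import *
print(viewer.read_camera('wrist')[1].shape)
go(.577,.3355-.03,.24,84.4); knobs(.118,.16)
E
```

```text
(480, 640)
t 17.22 tcp [0.5799 0.0753 0.2651] head 84.4 F [0.9 0.9 0.3] w 1.003 gf 0.0 | shift [ 7.63 -0.84  0.84] turn [ 0.06 -0.01  0.  ]
blob 2005 circ [0.5765 0.074 ] z 0.1308 px 314.8809509277344 259.0 25.738061904907227 bgr [ 53. 118. 185.]
```

Cap 1 is home: its knob top is at 0.131, where a wrong fit would read about 0.148. Next is cap 2.

>>> jog_arm([
  [[0.6,-0.1,0,0,0,0,1],[1,-0.1,0.2,0,0,0,1],[1,-0.1,0.2,0,0,0,1],[1,-0.1,0.2,0,0,0,1],[1,-0.1,0,0,0,0,1]],
])

```text
time: 17.68
tool_pos: [0.5746, 0.2145, 0.2398]
tcp_rot: [-2.326, -2.108, 0.008]
wrist_force: [-0.2, -0.2, -0.7]
width: 1.002
grip_force: 0.0
```

>>> jog_arm([
  [[1,-0.1,0,0,0,0,1],[1,-0.1,0,0,0,0,1],[0.7,-0.1,0,0,0,0,1],[0.3,0,0,0,0,0,1],[0,0,0,0,0,0,1]],
])

```text
time: 18.1
tool_pos: [0.5754, 0.3058, 0.2415]
tcp_rot: [-2.324, -2.113, 0.004]
wrist_force: [0.3, -0.7, -0.2]
width: 0.999
grip_force: 0.0
```

>>> jog_arm([
  [[0,0,0,0,0,0,1],[0,0,0,0,0,0,1],[0,0,0,0,0,0,1],[0,0,0,0,0,0,1],[0,0,0,0,0,0,1]],
])

```text
time: 18.52
tool_pos: [0.5766, 0.3033, 0.2435]
tcp_rot: [2.328, 2.109, 0.0]
wrist_force: [0.1, -0.1, -0.7]
width: 0.997
grip_force: 0.0
```

```bash
python3 - <<'E'
from h import *
knobs()
go(.577,.336,.104,84.4)
E
```

```text
blob 486 circ [0.3981 0.3811] z 0.0542 px 40.0 146.5 28.147035598754883 bgr [ 10.  69. 142.]
blob 1323 circ [0.5785 0.3365] z 0.0562 px 317.0 187.0 20.61562728881836 bgr [ 74. 194. 247.]
blob 1018 circ [0.5976 0.2153] z 0.0561 px 358.0869445800781 342.60870361328125 18.443553924560547 bgr [236.  97. 225.]
t 18.57 tcp [0.5766 0.3035 0.2435] head 84.3 F [-0.1  0.5  1. ] w 1.0 gf 0.0 | shift [ 1.08 -0.09  4.65] turn [ 0.   -0.   -0.01]
```

>>> jog_arm([
  [[0.6,-0.03,0.6,0,0,0,1],[0.45,-0.03,0.9,0,0,0,1],[0,0,1,0,0,0,0.8],[0,0,0.9,0,0,0,0.6],[0,0,0.6,0,0,0,0.4]],
])

```text
time: 18.98
tool_pos: [0.5763, 0.3352, 0.1203]
tcp_rot: [-2.326, -2.11, 0.005]
wrist_force: [0.1, -0.4, -0.4]
width: 0.701
grip_force: 0.0
```

>>> jog_arm([
  [[0,0,0.4,0,0,0,0.2],[0,0,0.22,0,0,0,0.2],[0,0,0,0,0,0,0.1],[0,0,0,0,0,0,-0.2],[0,0,0,0,0,0,-1]],
])

```text
time: 19.4
tool_pos: [0.5788, 0.3364, 0.1066]
tcp_rot: [2.327, 2.11, 0.005]
wrist_force: [0.4, 0.1, -0.4]
width: 0.309
grip_force: 39.3
```

>>> jog_arm([
  [[0,0,0,0,0,0,-1],[0,0,0,0,0,0,-1],[0,0,0,0,0,0,-1],[0,0,0,0,0,0,-1],[0,0,0,0,0,0,-1]],
])

```text
time: 19.82
tool_pos: [0.5786, 0.3364, 0.1065]
tcp_rot: [2.326, 2.11, 0.004]
wrist_force: [-0.1, -0.9, 5.5]
width: 0.312
grip_force: 40.0
```

>>> jog_arm([
  [[0,0,-0.6,0,0,0,-1],[0,0,-0.9,0,0,0,-1],[0,0,-1,0,0,0,-1],[0,0,-1,0,0,0,-1],[0,0,-1,0,0,0,-1]],
])

```text
time: 20.23
tool_pos: [0.5769, 0.3356, 0.2401]
tcp_rot: [-2.327, -2.11, 0.003]
wrist_force: [-0.2, 0.7, -1.6]
width: 0.31
grip_force: 39.6
```

>>> jog_arm([
  [[0,0,-0.5,0,0,0,-1],[0,0,-0.3,0,0,0,-1],[0,0,0,0,0,0,-1],[0,0,0,0,0,0,-1],[0,0,0,0,0,0,-1]],
])

```text
time: 20.65
tool_pos: [0.5766, 0.3354, 0.2612]
tcp_rot: [-2.326, -2.11, 0.006]
wrist_force: [-0.8, -0.1, -2.2]
width: 0.308
grip_force: 39.6
```

```bash
python3 - <<'E'
from h import *
go(.5691,-.0143,.205,84.4)
E
```

```text
t 20.65 tcp [0.5766 0.3354 0.2612] head 84.4 F [-0.8 -0.1 -2.2] w 0.308 gf 39.6 | shift [-11.63   0.89   1.87] turn [-0.03  0.02  0.  ]
```

>>> jog_arm([
  [[-0.6,0.05,0,0,0,0,-1],[-1,0.1,0,0,0,0,-1],[-1,0.1,0,0,0,0,-1],[-1,0.1,0,0,0,0,-1],[-1,0.1,0,0,0,0,-1]],
])

```text
time: 21.07
tool_pos: [0.5763, 0.1951, 0.2614]
tcp_rot: [-2.325, -2.11, 0.006]
wrist_force: [0.8, -0.5, -1.1]
width: 0.313
grip_force: 39.6
```

>>> jog_arm([
  [[-1,0.1,0,0,0,0,-1],[-1,0.1,0,0,0,0,-1],[-1,0.1,0,0,0,0,-1],[-1,0.1,0,0,0,0,-1],[-1,0.1,0,0,0,0,-1]],
])

```text
time: 21.48
tool_pos: [0.5764, 0.0443, 0.2617]
tcp_rot: [-2.326, -2.109, 0.005]
wrist_force: [0.6, 0.4, -1.8]
width: 0.313
grip_force: 39.6
```

>>> jog_arm([
  [[-1,0.04,0,0,0,0,-1],[-0.7,0,0,0,0,0,-1],[-0.3,0,0.5,0,0,0,-1],[0,0,0.8,0,0,0,-1],[0,0,0.4,0,0,0,-1]],
])

```text
time: 21.9
tool_pos: [0.5708, -0.0149, 0.2089]
tcp_rot: [-2.326, -2.106, 0.006]
wrist_force: [-0.4, 0.3, -1.9]
width: 0.313
grip_force: 39.6
```

>>> jog_arm([
  [[0,0,0,0,0,0,-1],[0,0,0,0,0,0,-1],[0,0,0,0,0,0,-1],[0,0,0,0,0,0,-1],[0,0,0,0,0,0,-1]],
])

```text
time: 22.32
tool_pos: [0.5741, -0.013, 0.214]
tcp_rot: [2.325, 2.11, 0.002]
wrist_force: [0.9, -0.7, -2.0]
width: 0.313
grip_force: 39.6
```

```bash
python3 - <<'E'
from h import *
go(.5691,-.0143,.1835,84.4)
E
```

```text
t 22.32 tcp [ 0.5741 -0.013   0.214 ] head 84.5 F [ 0.9 -0.7 -2. ] w 0.313 gf 39.6 | shift [-0.06 -0.16  1.02] turn [ 0.02 -0.    0.01]
```

Correct sideways, lower to just above the rim and settle.

>>> jog_arm([
  [[-0.06,-0.16,0.1,0,0,0,-1],[0,0,0.2,0,0,0,-1],[0,0,0,0,0,0,-1],[0,0,0,0,0,0,-1],[0,0,0,0,0,0,-1]],
])

```text
time: 22.73
tool_pos: [0.5682, -0.0146, 0.2035]
tcp_rot: [-2.327, -2.11, 0.0]
wrist_force: [-0.2, -1.0, -1.2]
width: 0.312
grip_force: 39.6
```

>>> jog_arm([
  [[0,0,0,0,0,0,-1],[0,0,0,0,0,0,-1],[0,0,0,0,0,0,-1],[0,0,0,0,0,0,-1],[0,0,0,0,0,0,-1]],
])

```text
time: 23.15
tool_pos: [0.5684, -0.0147, 0.2038]
tcp_rot: [2.327, 2.111, 0.0]
wrist_force: [0.5, 0.1, -1.4]
width: 0.308
grip_force: 39.6
```

```bash
python3 - <<'E'
from h import *
go(.5691,-.0143,.1835,84.4)
E
```

```text
t 23.15 tcp [ 0.5684 -0.0147  0.2038] head 84.4 F [ 0.5  0.1 -1.4] w 0.308 gf 39.6 | shift [0.01 0.02 0.68] turn [ 0. -0.  0.]
```

>>> jog_arm([
  [[0,0.02,0.1,0,0,0,-1],[0,0,0.1,0,0,0,-1],[0,0,0,0,0,0,-1],[0,0,0,0,0,0,-1],[0,0,0,0,0,0,-1]],
])

```text
time: 23.57
tool_pos: [0.5695, -0.0148, 0.2013]
tcp_rot: [2.326, 2.11, 0.001]
wrist_force: [-8.0, 0.6, 17.6]
width: 0.311
grip_force: 41.4
```

>>> jog_arm([
  [[0,0,0.1,0,0,0,-1],[0,0,0,0,0,0,-1],[0,0,0,0,0,0,-1],[0,0,0,0,0,0,-1],[0,0,0,0,0,0,-1]],
])

```text
time: 23.98
tool_pos: [0.5696, -0.0148, 0.2011]
tcp_rot: [2.326, 2.11, 0.002]
wrist_force: [-14.1, 1.1, 31.4]
width: 0.311
grip_force: 43.0
```

Blocked at the rim (31 N, origin about 0.095), so the middle tube is wrong. On to the right tube.

>>> jog_arm([
  [[0,0,-0.3,0,0,0,-1],[0,0,-0.4,0,0,0,-1],[-0.5,0,0,0,0,0,-1],[-1,0,0,0,0,0,-1],[-1,0,0,0,0,0,-1]],
])

```text
time: 24.4
tool_pos: [0.5619, -0.0894, 0.216]
tcp_rot: [2.324, 2.113, 0.001]
wrist_force: [-0.1, -0.5, -1.8]
width: 0.31
grip_force: 39.7
```

>>> jog_arm([
  [[-0.5,0,0,0,0,0,-1],[0,0,0,0,0,0,-1],[0,0,0,0,0,0,-1],[0,0,0,0,0,0,-1],[0,0,0,0,0,0,-1]],
])

```text
time: 24.82
tool_pos: [0.5602, -0.1035, 0.2155]
tcp_rot: [-2.326, -2.111, -0.0]
wrist_force: [-0.7, -0.1, -1.1]
width: 0.313
grip_force: 39.7
```

```bash
python3 - <<'E'
from h import *
go(.5602,-.1040,.1835,84.4)
E
```

```text
t 24.82 tcp [ 0.5602 -0.1035  0.2155] head 84.5 F [-0.7 -0.1 -1.1] w 0.313 gf 39.7 | shift [-0.02  0.    1.07] turn [-0.   -0.    0.01]
```

>>> jog_arm([
  [[-0.02,0,0.2,0,0,0,-1],[0,0,0.2,0,0,0,-1],[0,0,0.1,0,0,0,-1],[0,0,0,0,0,0,-1],[0,0,0,0,0,0,-1]],
])

```text
time: 25.23
tool_pos: [0.5598, -0.1045, 0.1999]
tcp_rot: [-2.326, -2.11, 0.001]
wrist_force: [-0.0, -0.1, -2.3]
width: 0.304
grip_force: 39.7
```

>>> jog_arm([
  [[0,0,0.1,0,0,0,-1],[0,0,0.1,0,0,0,-1],[0,0,0,0,0,0,-1],[0,0,0,0,0,0,-1],[0,0,0,0,0,0,-1]],
])

```text
time: 25.65
tool_pos: [0.5601, -0.1049, 0.1947]
tcp_rot: [-2.327, -2.111, 0.0]
wrist_force: [0.3, 0.3, -1.6]
width: 0.309
grip_force: 39.7
```

Going in freely.

>>> jog_arm([
  [[0,0,0.1,0,0,0,-1],[0,0,0.1,0,0,0,-1],[0,0,0.1,0,0,0,-1],[0,0,0,0,0,0,-1],[0,0,0,0,0,0,-1]],
])

```text
time: 26.07
tool_pos: [0.5602, -0.1048, 0.1854]
tcp_rot: [-2.327, -2.11, -0.0]
wrist_force: [1.7, 0.6, -1.6]
width: 0.315
grip_force: 39.6
```

>>> jog_arm([
  [[0,0,0.1,0,0,0,-1],[0,0,0,0,0,0,-1],[0,0,0,0,0,0,-1],[0,0,0,0,0,0,-1],[0,0,0,0,0,0,-1]],
])

```text
time: 26.48
tool_pos: [0.5603, -0.105, 0.1832]
tcp_rot: [2.327, 2.11, 0.0]
wrist_force: [-1.0, -0.3, 4.7]
width: 0.308
grip_force: 40.3
```

>>> jog_arm([
  [[0,0,0.05,0,0,0,-1],[0,0,0,0,0,0,-1],[0,0,0,0,0,0,-1],[0,0,0,0,0,0,-1],[0,0,0,0,0,0,-1]],
])

```text
time: 26.9
tool_pos: [0.5603, -0.105, 0.1831]
tcp_rot: [2.327, 2.11, 0.0]
wrist_force: [-5.2, 0.1, 12.2]
width: 0.311
grip_force: 41.2
```

Home. I'll release, lift and check.

>>> jog_arm([
  [[0,0,-0.05,0,0,0,0.6],[0,0,0,0,0,0,0.6],[0,0,0,0,0,0,0.6],[0,0,0,0,0,0,0.6],[0,0,0,0,0,0,0.6]],
])

```text
time: 27.32
tool_pos: [0.5599, -0.1048, 0.1821]
tcp_rot: [-2.326, -2.11, 0.001]
wrist_force: [0.1, -0.5, -0.2]
width: 0.8
grip_force: 0.0
```

>>> jog_arm([
  [[0,0,-0.4,0,0,0,1],[0,0,-0.8,0,0,0,1],[0,0,-1,0,0,0,1],[0,0,-1,0,0,0,1],[-0.5,-0.5,-0.6,0,0,0,1]],
])

```text
time: 27.73
tool_pos: [0.5467, -0.1174, 0.3014]
tcp_rot: [2.321, 2.11, 0.008]
wrist_force: [1.2, -0.9, 0.8]
width: 1.0
grip_force: 0.0
```

>>> jog_arm([
  [[-1,-0.7,0,0,0,0,1],[-1,-0.7,0,0,0,0,1],[-1,-0.7,0,0,0,0,1],[-0.5,-0.3,0,0,0,0,1],[0,0,0,0,0,0,1]],
])

```text
time: 28.15
tool_pos: [0.4599, -0.2182, 0.2977]
tcp_rot: [2.33, 2.106, -0.002]
wrist_force: [-0.4, 0.1, 0.8]
width: 1.001
grip_force: 0.0
```

```bash
python3 - <<'E'
from h import *
p,d=viewer.read_camera('top'); W=cloud('top',d); z=W[...,2]
m=np.zeros_like(z,bool); m[180:280,280:420]=1
for b in blobs(m&(z>.123)&(z<.16),30): print(cv2.minEnclosingCircle(W[b][:,:2].astype(np.float32)),np.median(z[b]))
s,_=viewer.read_camera('scene'); cv2.imwrite('pics/end.png',np.hstack([cv2.resize(s[130:330,120:400],(400,286)),p[150:436,260:600]]))
E
```

```text
((0.5765053629875183, 0.07371365278959274), 0.013801326043903828) 0.13180200173898088
((0.5591021776199341, -0.10507653653621674), 0.014126568101346493) 0.13183998873544434
```

View pics/end.png

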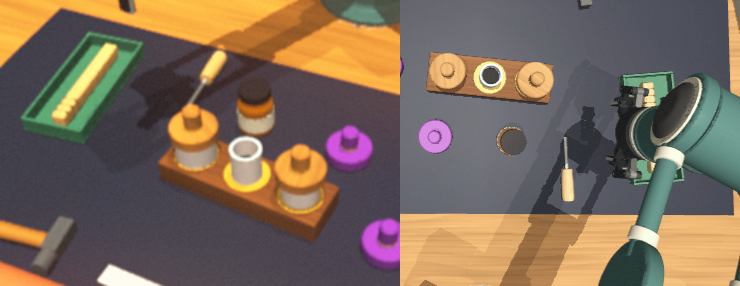

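Both caps, at (192,130) and (300,170), sit level with equal knob heights of 0.132. The middle tube is open and the slicker lies flat in the tray.

```bash
python3 -c "
from workcell import bot; print(bot.finish_job())"
```

```text
the job is handed in; nothing more can be done
None
```

The job is handed in, with no verdict returned yet: the slicker lies flat in the tray, both caps measured fully home on the left and right tubes, the middle tube is open, and it took about 28 s of the 72 s allowed.

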